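# Load a power module into the bench tester's latched tray

### The job

Load the bench tester: press its release key so that the tray pops out, lay the power module flat in the nest of the tray, fins up, and let go of it. Then push the tray gently straight back in until it clicks and stays fully home by itself; do not force the key or the tray (under 20 N), and leave the other things on the bench where they are.

Things in the scene. Friction and masses are not known exactly. Their poses are not given: they have to be found in the camera images.
- tester: Low grey instrument case fixed on the bench, 200 mm wide (y), 200 deep (x), 70 high, roof flat. Origin under the middle of its front face, at bench height: x points from the front face back into the case, z up, y to the left when looking along x. Tray opening in the middle of the front, 112 mm wide, z 7 to 58 mm.
- release_top (a point): Top middle of the release key, a grey key 30 (x) by 22 mm (y) standing 10 mm above the roof at x = 35, y = -75, z = 80 mm of the tester. Pressed straight down: stroke 6.5 mm, sprung, about 1.3 N at first, 7 N fully down (solid stop there). The latch lets go after 3 to 5 mm, at about 5 N; the key springs back when released.
- tray (a joint): How far the tray is out, m: 0 = latched home, 0.09 = fully out; slides out along the tester's -x. A spring pushes it out (3 N at home, 1 N when out), all 90 mm unless latched. To latch, push it 0 to 13 mm past home (hidden, differs from unit to unit): the push rises from 3 to 6-8 N, falls back to 3 N at the click; about 2 mm deeper is a solid stop. Let go, it returns to 0.
- tray_front (a point): Middle of the outer face of the tray's front plate: grey upright plate, 100 mm wide (y), 44 mm high (z 11 to 55 mm above the bench), 6 mm thick. The outer face stands 18 mm in front of the case when the tray is home, 108 mm when fully out. Moves with the tray; has the tester's axes.
- nest (a point): Centre of the nest floor on the tray, 22 mm above the bench, 63 mm behind the front plate's outer face; moves with the tray, has the tester's axes. Nest: a rectangular frame, inside 57 mm (x) by 39 mm (y), walls 3 mm thick and 5 mm high, open on top. With the tray fully out its centre is 45 mm in front of the case.
- module: The power module: black block with an aluminium top of long fins, 50 mm (its x) by 32 mm (its y) by 20 mm high, about 70 g, lying on the bench to the left or the right of the tester, fins up. Origin at the centre of its underside. Its long side goes along the tester's x in the nest, either way round.
- spool: Bystander: a black spool of solder wire standing on its end, 52 mm diameter, 45 mm high; origin at the centre of its underside.
- flux_jar: Bystander: a small jar, 48 mm diameter, 55 mm high; origin at the centre of its underside.
- driver: Bystander: a screwdriver lying on the bench, 170 mm long along its x.
Mind the look-alikes: they are no part of the job. What is meant by the module is not red, and is the smaller of those in its own colour.

How it is judged (in metres and radians):
On the way, in this order (a step that is already met when the one before it is completed fails the run):
1. the release is pressed and the tray has popped out (more than 80 mm) (value of joint tray above 0.08 m), for 0.2 s.
2. the module lies flat in the nest of the open tray, let go (value of joint tray above 0.06 m and horizontal distance between module and nest below 0.006 m and z of module in the frame of nest below 0.003 m and angle between module's own z axis and vertical below 0.08 rad and contact force between the fingers and module below 0.1 N), for 0.2 s.
At the end, for the whole second after the job is handed in: The tray is latched home by itself (within 2.5 mm of its home place) with the module lying flat in its nest (underside within 3 mm of the nest floor, centre within 6 mm of the nest's, tilt under 0.08 rad), at rest (value of joint tray between -0.0025 and 0.0025 m and horizontal distance between module and nest below 0.006 m and z of module in the frame of nest below 0.003 m and angle between module's own z axis and vertical below 0.08 rad and linear speed of module below 0.02 m/s); the robot touches nothing.
It fails at once if the tester, its key or its tray is pressed with more than 20 N (contact force between any of the fingers, the arm and tester above 20 N).
It fails at once if the spool, the jar or the screwdriver is moved by more than 30 mm (distance of any of spool, flux_jar, driver from where it was at the start of the episode above 0.03 m).
It also fails if it takes over 67 s, if anything falls off the work surface, if the arm or the gripper's body presses on something with over 40 N, if the wrist force passes 120 N, or if a joint passes its speed limit or range.

### The arm

A 6-joint arm with a two-finger parallel gripper is mounted at the origin on the work surface. World frame = base frame: x ahead of the robot, y to its left, z up, the work surface at z = 0. Lengths are in mm, angles in degrees, forces in N, time in s.
With the tool pointing down it reaches from about 300 to 850 mm from the base axis. Payload 4.2 kg.
Tool frame: the origin (TCP) lies midway between the tips of the shut fingers; the grasp point (between the pads) lies 19 mm behind it (env.grip_depth is the distance from the TCP to the grasp point, in mm); z points along the fingers, y is the line along which they close (so a half turn about z gives the same grasp; the last joint's range is limited). The gripper opens to 91 mm and grips with 3 to 60 N. Pads are 32 mm wide; open, the fingers measure 118 mm over their backs; the gripper's body (76 mm by 178 mm) begins 60 mm behind the grasp point.
Start: joints at [-73.912, 18.312, 89.639, -0, 72.044, -1.146], TCP at [170.367, -549.198, 213.976] pointing down, gripper open.
Joint ranges: [-177.97, 177.97], [-48.28, 115.42], [12.27, 149.76], [-77.06, 257.06], [2.81, 150.46], [-146.56, 146.56]. Speed limits (degrees/s): [147.25, 147.25, 180, 180, 180, 180].

### API

Orientations are given as [roll, pitch, yaw] about the fixed x, y, z axes, in that order (R = Rz(yaw) Ry(pitch) Rx(roll)).
In Python, from workcell import env, eyes gives the robot as it stands.
- The arm moves only by the tool send_rows, never from a script. Its argument "motion" is a list of rows, each a list of 7 numbers: the shift along the world's x, y, z normalised to -1 to 1, where 1 is 0.5 m, then the turn, a rotation vector about the world's x, y, z normalised to -1 to 1, where 1 is 60 degrees, then the opening, from -1 (shut) to 1 (fully open). A call has 1 to 20 rows; each row is the pose to reach, as a shift and turn from the pose commanded when the call began; what a row does not reach only later rows make up. A row lasts 1/8 s, in which the tool goes at most 62.5 mm and 10.7 degrees, less where a joint would pass 70% of its speed; a pose out of reach is approached as far as the arm can. A call with a number of a shift or a turn outside -1 to 1 is refused whole. A call with a gripper value outside its range is refused whole. The fingers move at their own pace and stop on an object; "squeeze" is the grip in N (left out, the last holds). Time passes only in rows, so rows that repeat a pose let the fingers close. It gives the time, the measured TCP pose, the force, the opening and the grip force at its end, in the units of the state.
- env.state(): the state, without advancing time (a new reading comes with each control period).
- eyes.grab_frame(name): name is "side" or "top" or "wrist"; returns a dict with "pixels" (420x560x3 uint8, red, green, blue), "depth" (420x560 float32, mm along the optical axis (not along the pixel's ray), 0 where there is no reading), "fx", "fy", "cx", "cy" (pixels), "distortion" ([k1, k2, p1, p2, k3] as OpenCV has them; the pictures are not rectified), "R" (3x3) and "t" (3): a world point X has camera coordinates R X + t; the wrist camera has in their place "T_tool_cam" (4x4, takes a point from camera to tool coordinates, whose origin is the TCP and whose axes are the flange's). Camera axes: x right, y down, z forward; pixel columns grow to the right and rows downward; lengths in mm; the calibration is good to about 2 mm. A picture is of the moment at which its call begins: read the wrist's pose just before it.
- env.job_done(): hands the job in; it is judged then, once.
The state is a dict: "time_s": time; "qpos": joint angles; "qvel": joint speeds; "effort": joint torques, N m; "ee_pos": TCP position; "ee_rot": TCP orientation; "force": force on the tool from outside, world axes, zero at the start; "torque": the same for the moment, N m; "gripper_width": finger opening in mm; "gripper_force": force on a finger pad.
Only numpy, scipy, OpenCV 4.12 (cv2) and the standard library are available. Lean on these libraries where they do the work, as an engineer would, in place of code of your own. Each camera call takes 0.05 s, during which the arm holds its last target. There are 200 camera calls.

## Working session

There is one attempt and no reset: what is moved stays moved. The work goes in short steps, Python scripts to look and compute and a tool call to move; the robot and the scene stay as the last step left them, time stands still between calls to the robot, and variables do not carry over. Pictures are saved under pics/ and viewed, at most 10 in all, crops included, and the job is handed in when it is done.

Besides the shell and the picture viewer there is one more tool, called after ">>>" as a command line: name --pt "numbers of a row" for each row, then --argument value for the rest. send_rows: Moves the arm, as the interface text tells. Its arguments: {"type":"object","properties":{"motion":{"type":"array"},"squeeze":{"type":"number"}},"required":["motion"]}

```bash
mkdir -p pics; cat > h.py <<'E'
import numpy as np, cv2
from workcell import env, eyes
def save(f,n): cv2.imwrite(n,cv2.cvtColor(f["pixels"],cv2.COLOR_RGB2BGR))
def K(f): return np.array([[f["fx"],0,f["cx"]],[0,f["fy"],f["cy"]],[0,0,1.]])
def rays(f,px):
    p=cv2.undistortPoints(np.array(px,float).reshape(-1,1,2),K(f),np.array(f["distortion"],float)).reshape(-1,2)
    return np.c_[p,np.ones(len(p))]
def pose(f,T=None):
    if "R" in f: R=np.array(f["R"]);t=np.array(f["t"]);return R.T,-R.T@t
    C=T@np.array(f["T_tool_cam"]);return C[:3,:3],C[:3,3]
def toplane(f,px,z,T=None):
    A,o=pose(f,T);d=rays(f,px)@A.T
    return o+d*((z-o[2])/d[:,2])[:,None]
def bydepth(f,px,T=None):
    A,o=pose(f,T);r=rays(f,px);px=np.array(px).astype(int)
    z=f["depth"][px[:,1],px[:,0]];return (r*z[:,None])@A.T+o
def toolT():
    from scipy.spatial.transform import Rotation as Ro
    s=env.state();T=np.eye(4);T[:3,:3]=Ro.from_euler("xyz",s["ee_rot"],degrees=True).as_matrix();T[:3,3]=s["ee_pos"];return T
E
python3 - <<'E'
from h import *
import pickle
fs={n:eyes.grab_frame(n) for n in("top","side")}
pickle.dump(fs,open("fs.pkl","wb"))
for n in fs: save(fs[n],f"pics/{n}0.png")
s=env.state();print(s)
E
```

```text
{'time_s': 0.1, 'qpos': array([-7.39128991e+01,  1.83468457e+01,  8.97004418e+01, -2.59076024e-03,
        7.20449482e+01, -1.14515484e+00]), 'qvel': array([-0.12964887, -0.05511077, -0.11299598,  0.04866665,  0.07553087,
       -0.00842843]), 'effort': array([-1.41447031e-04, -4.13331664e+01, -2.32510149e+01,  7.28615723e-02,
        4.22532682e-02, -4.59527064e-05]), 'ee_pos': array([ 170.20574481, -548.74089214,  213.20876869]), 'ee_rot': array([-1.79907733e+02,  6.19439427e-04,  1.72330568e+01]), 'force': array([ 0.02703815,  0.45308074, -0.3153007 ]), 'torque': array([-0.00394415,  0.02958605,  0.03389005]), 'gripper_force': 0.0, 'gripper_width': 90.98885678223415}
```

View pics/top0.png

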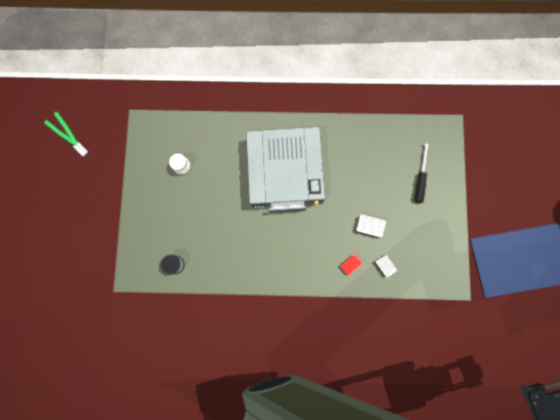

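View pics/side0.png

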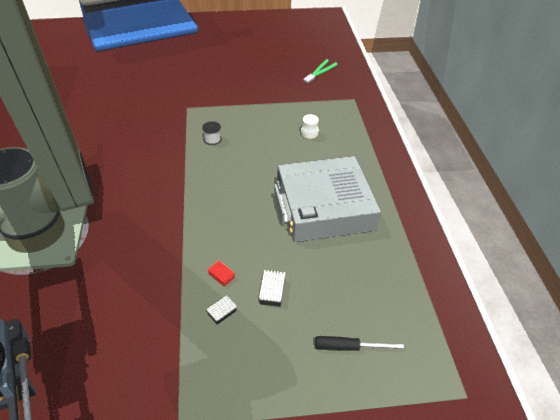

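Top view: tester at about (286,168), key (315,186), tray front (287,207), spool (172,264), jar (179,163), driver (422,172). Things that could be taken for the module are the red block (350,265), the large finned block (371,226) and the small finned block (386,266). I choose the small finned one at (386,266) and will measure it and check it in a crop.

```bash
python3 - <<'E'
from h import *
import pickle
fs=pickle.load(open("fs.pkl","rb"));f=fs["top"];img=f["pixels"];g=cv2.cvtColor(img,cv2.COLOR_RGB2HSV)
print("cam",pose(f)[1], pose(fs["side"])[1])
# height map by depth
v,u=np.mgrid[0:420,0:560];P=bydepth(f,np.c_[u.ravel(),v.ravel()]).reshape(420,560,3)
for (a,b) in [(386,266),(371,226),(350,265),(315,186),(286,168),(345,240)]: print((a,b),P[b,a].round(1))
roof=((abs(P[...,2]-70)<8)&(u>235)&(u<335)&(v>120)&(v<215)).astype(np.uint8)
c=max(cv2.findContours(roof,0,2)[0],key=cv2.contourArea);r=cv2.minAreaRect(c);bp=cv2.boxPoints(r)
W=toplane(f,bp,70);print("roof",W.round(1), np.linalg.norm(np.diff(W,axis=0),axis=1).round(1))
for n,(a,b) in dict(small=(386,266),big=(371,226)).items():
    m=((img.min(2)>110)&(abs(u-a)<22)&(abs(v-b)<22)).astype(np.uint8)
    c=max(cv2.findContours(cv2.morphologyEx(m,3,np.ones((3,3))),0,2)[0],key=cv2.contourArea);bp=cv2.boxPoints(cv2.minAreaRect(c))
    W=toplane(f,bp,20);d=np.diff(W,axis=0);print(n,W.mean(0).round(1),np.linalg.norm(d,axis=1).round(1),np.degrees(np.arctan2(d[:,1],d[:,0])).round(1))
out=cv2.hconcat([cv2.resize(img[195:295,320:420],(400,400)),cv2.resize(img[120:220,235:335],(400,400))])
cv2.imwrite("pics/crop1.png",out[...,::-1])
E
```

```text
cam [ 362.18287693  -17.49209362 1223.76494265] [ 462.3866013  -831.29810196  894.21018226]
(386, 266) [ 422.8 -252.7   20. ]
(371, 226) [ 529.4 -213.3   22.3]
(350, 265) [ 423.1 -156.8   21.5]
(315, 186) [623.8 -58.1  81.4]
(286, 168) [674.1  19.5  69.9]
(345, 240) [ 492.6 -146.    -4.3]
roof [[775.2 134.7  70. ]
 [792.6 -68.7  70. ]
 [592.9 -83.7  70. ]
 [575.7 114.2  70. ]] [204.1 200.3 198.6]
small [ 423.3 -252.6   20. ] [112.3 111.3 110.6] [-88.7 178.8  91.5]
big [ 530.2 -213.5   20. ] [114.3 114.8 112.5] [-88.8 179.2  91.3]
```

View pics/crop1.png

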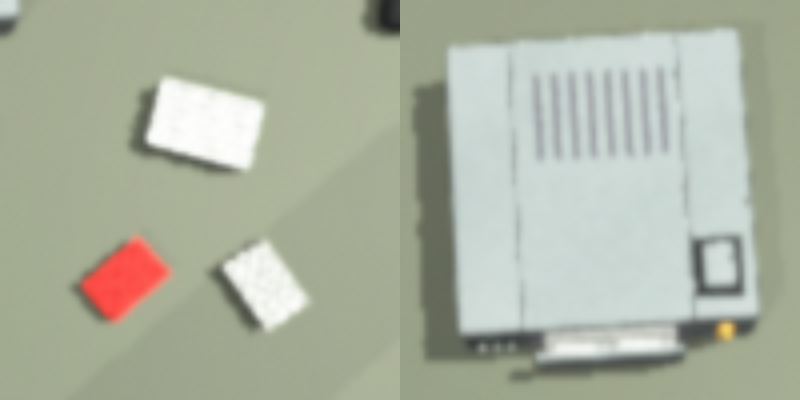

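The crop confirms it: the red block is out, the big finned block is larger, and the small one (around px 386,266) is the module. I'll move above it for a close look.

>>> send_rows --pt "0.5 0.58 0.1 0 0 0 1" --pt "0.5 0.58 0.1 0 0 0 1" --pt "0.5 0.58 0.1 0 0 0 1" --pt "0.5 0.58 0.1 0 0 0 1" --pt "0.5 0.58 0.1 0 0 0 1" --pt "0.5 0.58 0.1 0 0 0 1" --pt "0.5 0.58 0.1 0 0 0 1" --pt "0.5 0.58 0.1 0 0 0 1" --pt "0.5 0.58 0.1 0 0 0 1" --pt "0.5 0.58 0.1 0 0 0 1"

```text
time_s: 1.35
ee_pos: [419.4, -260.3, 263.7]
ee_rot: [-180.0, 0.0, 17.1]
force: [-0.1, -0.1, 0.1]
gripper_width: 91.3
gripper_force: 0.0
```

```bash
cat > mod.py <<'E'
from h import *
def boxes(f,T,z):
    img=f["pixels"];m=((img.min(2)>110)).astype(np.uint8)
    v,u=np.mgrid[0:420,0:560];P=bydepth(f,np.c_[u.ravel(),v.ravel()],T).reshape(420,560,3)
    m=((P[...,2]>z-6)&(P[...,2]<z+5)&(f["depth"]>0)).astype(np.uint8)
    for c in cv2.findContours(cv2.morphologyEx(m,2,np.ones((5,5))),0,2)[0]:
        if cv2.contourArea(c)<800: continue
        W=toplane(f,c.reshape(-1,2),z,T)
        r=cv2.minAreaRect(W[:,:2].astype(np.float32));b=cv2.boxPoints(r);d=np.diff(b,axis=0);l=np.linalg.norm(d,axis=1);k=np.argmax(l[:2])
        print("px",c.reshape(-1,2).mean(0).round(),"ctr",np.round(r[0],1),"size",np.round(l[:2],1),"longyaw",np.degrees(np.arctan2(d[k,1],d[k,0])).round(1)%180,"col",img[c[:,0,1].mean().astype(int),c[:,0,0].mean().astype(int)])
E
python3 - <<'E'
from mod import *
T=toolT();f=eyes.grab_frame("wrist");save(f,"pics/w1.png");print(T.round(2),np.array(f["T_tool_cam"]).round(2));boxes(f,T,20)
E
```

```text
[[ 9.6000e-01  2.9000e-01 -0.0000e+00  4.1942e+02]
 [ 2.9000e-01 -9.6000e-01  0.0000e+00 -2.6028e+02]
 [-0.0000e+00 -0.0000e+00 -1.0000e+00  2.6369e+02]
 [ 0.0000e+00  0.0000e+00  0.0000e+00  1.0000e+00]] [[   0.     -0.97   -0.24   65.71]
 [   1.      0.      0.      0.81]
 [  -0.     -0.24    0.97 -172.09]
 [   0.      0.      0.      1.  ]]
px [217. 154.] ctr [ 425.3 -164.1] size [51.1 32. ] longyaw 132.2 col [209  31  26]
```

View pics/w1.png

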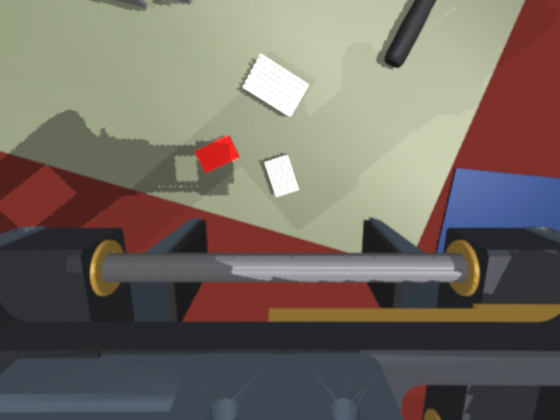

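The wrist view shows the small finned block at (281,176), the red one at (217,154), the big one at (275,85) and the driver at top right. I'll mask by brightness for the module.

```bash
cat >> mod.py <<'E'
def white(f,T,z,roi,red=False,thr=150):
    img=f["pixels"].astype(int);x0,y0,x1,y1=roi
    m=np.zeros((420,560),np.uint8)
    mm=(img[...,0]>120)&(img[...,1]<80) if red else img.min(2)>thr
    m[y0:y1,x0:x1]=mm[y0:y1,x0:x1]
    m=cv2.morphologyEx(m,3,np.ones((5,5)))
    c=max(cv2.findContours(m,0,2)[0],key=cv2.contourArea);p=c.reshape(-1,2)
    W=toplane(f,p,z,T);r=cv2.minAreaRect(W[:,:2].astype(np.float32));b=cv2.boxPoints(r);d=np.diff(b,axis=0);l=np.linalg.norm(d,axis=1);k=np.argmax(l[:2])
    print("px",p.mean(0).round(),"ctr",np.round(r[0],1),"size",np.round(l[:2],1),"yaw",(np.degrees(np.arctan2(d[k,1],d[k,0]))%180).round(1))
E
python3 - <<'E'
from mod import *
import pickle
T=toolT();f=eyes.grab_frame("wrist");fs=pickle.load(open("fs.pkl","rb"))
pickle.dump((T,f),open("w1.pkl","wb"))
white(f,T,20,(255,150,305,200));white(f,T,20,(235,45,315,120));white(f,T,20,(190,130,245,180),True)
t=fs["top"];white(t,None,20,(370,250,402,282));white(t,None,20,(352,210,390,242));white(t,None,20,(335,250,365,280),True)
s=fs["side"];white(s,None,20,(200,290,245,325));white(s,None,20,(255,265,290,310));white(s,None,20,(200,255,240,290),True)
print(bydepth(f,[(281,176),(275,85),(217,154),(281,200)],T).round(1))
E
```

```text
px [282. 176.] ctr [ 423.7 -256.2] size [35.9 52.9] yaw 35.3
px [259.  93.] ctr [ 534.9 -213.1] size [101.7  88.1] yaw 107.1
px [217. 155.] ctr [ 426.  -163.5] size [52.4 33.5] yaw 131.8
px [386. 267.] ctr [ 432.9 -243. ] size [56.8 85.4] yaw 26.0
px [362. 224.] ctr [ 531.3 -212.5] size [102.2  85. ] yaw 91.2
px [350. 264.] ctr [ 424.5 -155.6] size [45.7 26. ] yaw 135.5
px [220. 308.] ctr [ 424.9 -256. ] size [35.7 53.5] yaw 36.1
px [272. 286.] ctr [ 531.8 -211.4] size [47.5 76.4] yaw 75.9
px [221. 273.] ctr [ 426.9 -171.1] size [55.5 38. ] yaw 131.9
[[ 423.4 -255.3   19.6]
 [ 531.6 -214.6   30. ]
 [ 426.7 -164.7   20.5]
 [ 387.5 -266.1    2.3]]
```

>>> send_rows --pt "0.41 0.402 -0.1 0 0 -0.2 -1" --pt "0.41 0.402 -0.1 0 0 -0.2 -1" --pt "0.41 0.402 -0.1 0 0 -0.2 -1" --pt "0.41 0.402 -0.1 0 0 -0.2 -1" --pt "0.41 0.402 -0.1 0 0 -0.2 -1" --pt "0.41 0.402 -0.1 0 0 -0.2 -1" --pt "0.41 0.402 -0.33 0 0 -0.2 -1" --pt "0.41 0.402 -0.33 0 0 -0.2 -1" --pt "0.41 0.402 -0.33 0 0 -0.2 -1" --pt "0.41 0.402 -0.33 0 0 -0.2 -1"

```text
time_s: 2.7
ee_pos: [626.6, -59.3, 101.3]
ee_rot: [179.9, -0.2, 5.2]
force: [0.7, 0.4, 0.5]
gripper_width: 0.6
gripper_force: 0.0
```

```bash
python3 - <<'E'
from h import *
T=toolT();s=eyes.grab_frame("side");t=eyes.grab_frame("top")
a=cv2.resize(s["pixels"][130:250,240:390],(500,400));b=cv2.resize(t["pixels"][130:230,250:325],(300,400))
cv2.imwrite("pics/k1.png",cv2.hconcat([a,b])[...,::-1])
E
```

```text
(no output)
```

View pics/k1.png

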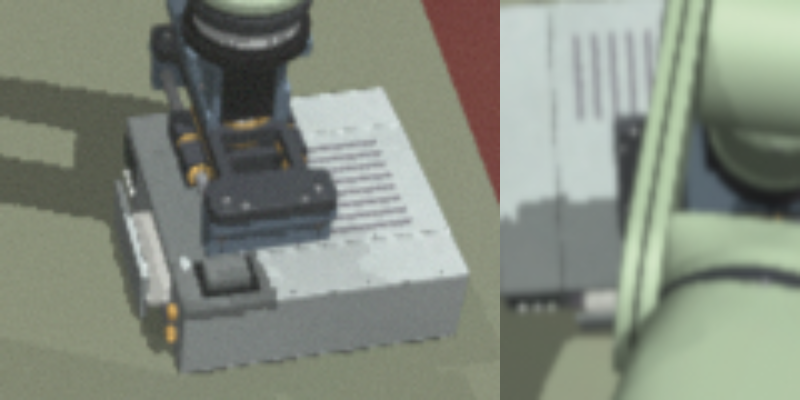

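```bash
python3 - <<'E'
from h import *
import pickle
f=pickle.load(open("fs.pkl","rb"))["side"];R=np.array(f["R"]);t=np.array(f["t"])
q=cv2.projectPoints(np.array([[626.6,-59.3,101.3],[626.6,-59.3,80],[624,-58,81]],float),cv2.Rodrigues(R)[0],t,K(f),np.array(f["distortion"]))[0][:,0]
print(((q-[240,130])*3.333).round(), q.round(1))
# key centre in side picture: crop (228,276)
print(toplane(f,[(240+228/3.333,130+276/3.333)],80).round(1))
print(toplane(f,[(240+268/3.333,130+243/3.333)],101).round(1))
E
```

```text
[[227. 244.]
 [225. 266.]
 [221. 264.]] [[308.1 203.1]
 [307.6 209.8]
 [306.4 209.2]]
[[627.  -68.5  80. ]]
[[653.7 -60.8 101. ]]
```

The key reads about (625,-62,80) across views, and the TCP is over it. Pressing slowly.

>>> send_rows --pt "0 -0.002 -0.03 0 0 0 -1" --pt "0 -0.002 -0.036 0 0 0 -1" --pt "0 -0.002 -0.04 0 0 0 -1" --pt "0 -0.002 -0.043 0 0 0 -1" --pt "0 -0.002 -0.046 0 0 0 -1" --pt "0 -0.002 -0.048 0 0 0 -1" --pt "0 -0.002 -0.048 0 0 0 -1"

```text
time_s: 3.68
ee_pos: [625.2, -59.2, 75.2]
ee_rot: [180.0, 0.0, 5.2]
force: [-3.0, 0.6, 5.5]
gripper_width: 0.4
gripper_force: 2.7
```

>>> send_rows --pt "0 0 -0.001 0 0 0 -1" --pt "0 0 -0.002 0 0 0 -1" --pt "0 0 -0.002 0 0 0 -1"

```text
time_s: 4.05
ee_pos: [625.2, -59.2, 74.3]
ee_rot: [180.0, 0.0, 5.2]
force: [-3.0, -0.1, 6.6]
gripper_width: 0.3
gripper_force: 3.0
```

```bash
python3 - <<'E'
from h import *
s=eyes.grab_frame("side");cv2.imwrite("pics/s2.png",cv2.resize(s["pixels"][130:250,220:390],(680,480))[...,::-1])
print(env.state()["force"])
E
```

```text
[-2.46853845 -1.3627481   6.02683679]
```

View pics/s2.png

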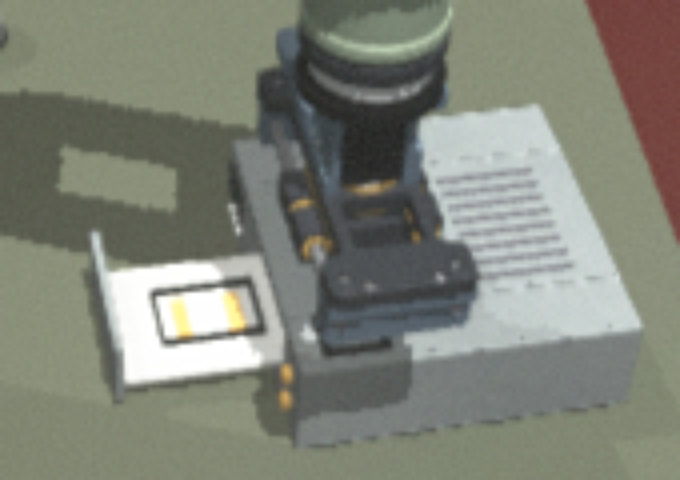

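The tray is out, and the nest shows at about (210,312) in the crop. Next I'll lift, go over to the module and turn to align.

>>> send_rows --pt "0 0 0.1 0 0 0 -1" --pt "0 0 0.15 0 0 0 -1" --pt "-0.402 -0.394 0.15 0 0 0.505 0.3" --pt "-0.402 -0.394 0.15 0 0 0.505 0.3" --pt "-0.402 -0.394 0.15 0 0 0.505 0.3" --pt "-0.402 -0.394 0.15 0 0 0.505 0.3" --pt "-0.402 -0.394 0.15 0 0 0.505 0.3" --pt "-0.402 -0.394 0.05 0 0 0.505 0.3" --pt "-0.402 -0.394 0.0 0 0 0.505 0.3" --pt "-0.402 -0.394 -0.05 0 0 0.505 0.3" --pt "-0.402 -0.394 -0.05 0 0 0.505 0.3" --pt "-0.402 -0.394 -0.05 0 0 0.505 0.3"

```text
time_s: 5.6
ee_pos: [425.3, -256.6, 49.6]
ee_rot: [179.9, -0.0, 35.5]
force: [-0.2, -0.2, 0.2]
gripper_width: 59.6
gripper_force: 0.0
```

```bash
python3 - <<'E'
from mod import *
s=eyes.grab_frame("side");t=eyes.grab_frame("top")
a=cv2.resize(s["pixels"][220:340,170:290],(400,400));b=cv2.resize(t["pixels"][190:290,250:350],(400,400))
cv2.imwrite("pics/s3.png",cv2.hconcat([a,b])[...,::-1])
E
```

```text
(no output)
```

View pics/s3.png

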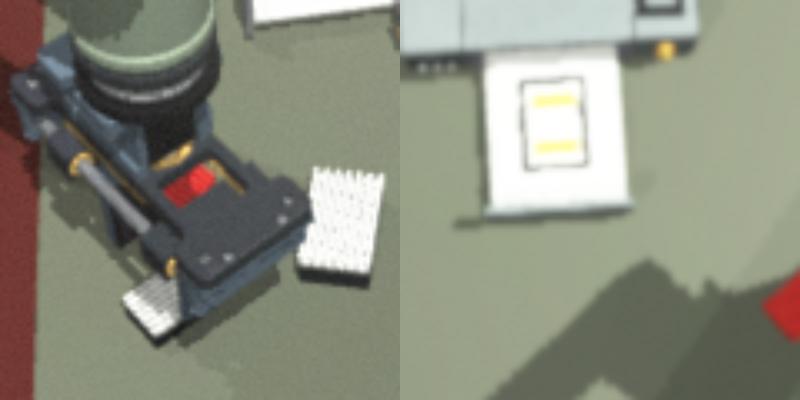

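>>> send_rows --pt "-0.002 0.001 -0.05 0 0 0 0.3" --pt "-0.002 0.001 -0.083 0 0 0 0.3" --pt "-0.002 0.001 -0.083 0 0 0 0.3" --pt "-0.002 0.001 -0.083 0 0 0 -1" --pt "-0.002 0.001 -0.083 0 0 0 -1" --pt "-0.002 0.001 -0.083 0 0 0 -1" --pt "-0.002 0.001 -0.083 0 0 0 -1" --squeeze 12

```text
time_s: 6.58
ee_pos: [423.7, -255.9, 8.1]
ee_rot: [179.9, -0.0, 35.5]
force: [-0.7, 0.5, 4.2]
gripper_width: 31.8
gripper_force: 12.0
```

>>> send_rows --pt "0 0 0.1 0 0 0 -1" --pt "0 0 0.2 0 0 0 -1" --pt "0.17 0.532 0.44 0 0 -0.508 -1" --pt "0.17 0.532 0.44 0 0 -0.508 -1" --pt "0.17 0.532 0.44 0 0 -0.508 -1" --pt "0.17 0.532 0.44 0 0 -0.508 -1" --pt "0.17 0.532 0.44 0 0 -0.508 -1" --pt "0.17 0.532 0.44 0 0 -0.508 -1" --pt "0.17 0.532 0.44 0 0 -0.508 -1" --pt "0.17 0.532 0.44 0 0 -0.508 -1" --pt "0.17 0.532 0.44 0 0 -0.508 -1" --pt "0.17 0.532 0.44 0 0 -0.508 -1"

```text
time_s: 8.07
ee_pos: [508.1, 9.4, 227.1]
ee_rot: [180.0, 0.0, 5.0]
force: [0.9, 0.7, -0.4]
gripper_width: 31.9
gripper_force: 12.0
```

```bash
python3 - <<'E'
from mod import *
import pickle
T=toolT();f=eyes.grab_frame("wrist");t=eyes.grab_frame("top");s=eyes.grab_frame("side")
pickle.dump((T,f,t,s),open("w2.pkl","wb"));save(f,"pics/w2.png")
E
```

```text
(no output)
```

View pics/w2.png

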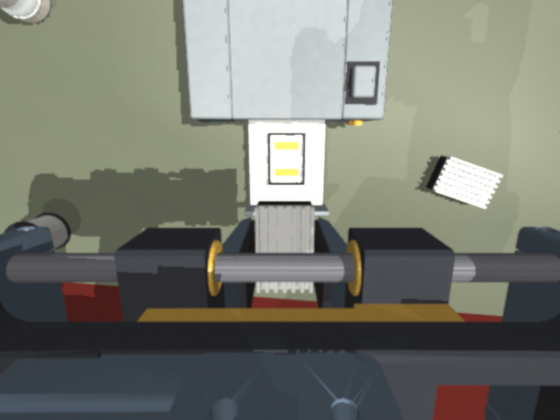

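The wrist view shows the nest frame at (286,159) and the held module at (285,250), well aligned. The roof front edge is at row 119.

```bash
python3 - <<'E'
from mod import *
import pickle
T,f,t,s=pickle.load(open("w2.pkl","rb"));img=f["pixels"].astype(int)
m=np.zeros((420,560),np.uint8);m[126:192,258:316]=(img.max(2)<110)[126:192,258:316]
c=max(cv2.findContours(m,0,2)[0],key=cv2.contourArea)
for z in(27,):
    W=toplane(f,c.reshape(-1,2),z,T)[:,:2].astype(np.float32);r=cv2.minAreaRect(W);b=cv2.boxPoints(r);d=np.diff(b,axis=0)
    print("nest frame",np.round(r[0],1),np.linalg.norm(d,axis=1).round(1),np.degrees(np.arctan2(d[:,1],d[:,0])).round(1))
# roof front edge and tray edges
print("roof front",toplane(f,[(191,119),(384,119)],70,T).round(1))
z=T[2,3]+12
for row in(215,235,250): 
    g=img[row].sum(1);print(row,g[246:326:2])
print("mod corners",toplane(f,[(256,205),(314,205),(254,291),(315,291)],z,T).round(1))
g=img[:,285].sum(1);print(g[196:214],g[284:298])
timg=t["pixels"].astype(int);print(toplane(t,[(288.75,221)],27).round(1))
E
```

```text
nest frame [513.4 -13.1] [4.4 2.1 4.4] [-50.8  39.2 129.2]
roof front [[576.7 111.1  70. ]
 [594.  -87.7  70. ]]
215 [377 376 386 435 529 534 505 512 535 535 529 484 534 534 537 520 532 539
 536 535 535 533 532 509 531 522 522 491 519 535 528 533 470 535 528 519
 513 512 515 517]
235 [104  86  89  74 188 496 496 510 526 530 525 484 536 530 533 535 541 537
 535 532 536 528 531 522 535 518 520 495 516 528 528 537 489 524 269  80
  90  87 101 158]
250 [ 84  75  67  78 165 494 512 493 527 524 531 499 534 530 532 517 531 535
 534 534 534 532 530 510 533 519 516 486 525 532 563 559 554 580 262  77
  73  73  90  90]
mod corners [[533.7  25.9 239.1]
 [536.4  -5.2 239.1]
 [482.6  23.7 239.1]
 [485.6 -11.3 239.1]]
[761 760 760 755 688 369 109  75 143 276 373 429 484 525 536 535 536 536] [607 610 612 620 616 607 595 581 536 459 412 398 393 379]
[[537.6   9.7  27. ]]
```

```bash
python3 - <<'E'
from mod import *
import pickle
T,f,t,s=pickle.load(open("w2.pkl","rb"));img=f["pixels"].astype(int)
for thr in (250,350,450):
    m=np.zeros((420,560),np.uint8);m[126:192,258:316]=(img.sum(2)<thr)[126:192,258:316]
    cs=sorted(cv2.findContours(m,0,2)[0],key=lambda c:cv2.boundingRect(c)[2]*cv2.boundingRect(c)[3])
    c=cs[-1];W=toplane(f,c.reshape(-1,2),27,T)[:,:2].astype(np.float32);r=cv2.minAreaRect(W);b=cv2.boxPoints(r);d=np.diff(b,axis=0)
    print("nest",cv2.boundingRect(c),np.round(r[0],1),np.linalg.norm(d,axis=1).round(1),np.degrees(np.arctan2(d[:,1],d[:,0])).round(1))
ti=t["pixels"].astype(int)
m=np.zeros((420,560),np.uint8);m[205:236,277:302]=(ti.sum(2)<420)[205:236,277:302]
cs=sorted(cv2.findContours(m,0,2)[0],key=cv2.contourArea);c=cs[-1];r=cv2.minAreaRect(toplane(t,c.reshape(-1,2),27)[:,:2].astype(np.float32));print("top",r,cv2.boundingRect(c))
z=T[2,3]+12
q=toplane(f,[(255,235),(314,235),(255,250),(314,250)],z,T);print(q.round(1))
R=T[:3,:3];
for p in q: print("tool",(R.T@(p-T[:3,3])).round(1))
q=toplane(f,[(285,206),(285,293)],z,T)
for p in q: print("tool x",(R.T@(p-T[:3,3])).round(1))
E
```

```text
nest (302, 183, 1, 1) [513.  -13.1] [0. 0. 0.] [0. 0. 0.]
nest (269, 179, 35, 5) [513.8   6.7] [41.8  5.  41.8] [-85.   5.  95.]
nest (268, 133, 37, 52) [540.5   9.2] [43.9 61.  43.9] [-85.   5.  95.]
top ((546.0542602539062, 9.273841857910156), (71.42530059814453, 65.49203491210938), 1.237671971321106) (277, 205, 25, 27)
[[516.7  25.4 239.1]
 [519.5  -7.  239.1]
 [507.8  24.8 239.1]
 [510.7  -8.  239.1]]
tool [  9.9 -15.1 -12. ]
tool [  9.9  17.4 -12. ]
tool [  1.1 -15.3 -12. ]
tool [  1.1  17.6 -12. ]
tool x [ 26.4   1.4 -12. ]
tool x [-25.4   1.4 -12. ]
```

>>> send_rows --pt "0.0636 0.0017 -0.1 0 0 0 -1" --pt "0.0636 0.0017 -0.2 0 0 0 -1" --pt "0.0636 0.0017 -0.3 0 0 0 -1" --pt "0.0636 0.0017 -0.35 0 0 0 -1" --pt "0.0636 0.0017 -0.37 0 0 0 -1" --pt "0.0636 0.0017 -0.38 0 0 0 -1" --pt "0.0636 0.0017 -0.386 0 0 0 -1" --pt "0.0636 0.0017 -0.391 0 0 0 -1" --pt "0.0636 0.0017 -0.391 0 0 0 -1" --pt "0.0636 0.0017 -0.391 0 0 0 -1"

```text
time_s: 9.48
ee_pos: [540.4, 11.1, 32.3]
ee_rot: [180.0, -0.0, 5.1]
force: [0.6, -0.6, -1.8]
gripper_width: 32.0
gripper_force: 12.0
```

>>> send_rows --pt "0 -0.001 -0.0035 0 0 0 -1" --pt "0 -0.001 -0.0035 0 0 0 -1" --pt "0 -0.001 -0.0035 0 0 0 -1"

```text
time_s: 9.85
ee_pos: [540.2, 10.6, 30.2]
ee_rot: [180.0, 0.0, 5.0]
force: [-0.9, -0.7, -0.3]
gripper_width: 31.8
gripper_force: 12.0
```

>>> send_rows --pt "0 0 0 0 0 0 0.1" --pt "0 0 0 0 0 0 0.1" --pt "0 0 0 0 0 0 0.1" --pt "0 0 0 0 0 0 0.1" --pt "0 0 0.05 0 0 0 0.1" --pt "0 0 0.15 0 0 0 0.1" --pt "0 0 0.25 0 0 0 0.1" --pt "-0.06 0 0.39 0 0 0 -1" --pt "-0.06 0 0.39 0 0 0 -1" --pt "-0.06 0 0.39 0 0 0 -1" --pt "-0.06 0 0.39 0 0 0 -1" --pt "-0.06 0 0.39 0 0 0 -1"

```text
time_s: 11.35
ee_pos: [509.7, 10.7, 223.3]
ee_rot: [-180.0, 0.2, 5.1]
force: [-1.0, -0.3, 0.6]
gripper_width: 2.9
gripper_force: 0.0
```

```bash
python3 - <<'E'
from mod import *
T=toolT();f=eyes.grab_frame("wrist");s=eyes.grab_frame("side")
a=cv2.resize(f["pixels"][110:220,220:350],(400,340),interpolation=2);b=cv2.resize(s["pixels"][170:240,225:305],(390,340))
cv2.imwrite("pics/w3.png",cv2.hconcat([a,b])[...,::-1]);print(bydepth(f,[(286,150),(286,160),(282,170),(290,165)],T).round(1))
E
```

```text
[[553.3  11.5  39.3]
 [542.1  10.5  40.6]
 [530.6  14.1  44.1]
 [536.6   5.3  39.4]]
```

View pics/w3.png

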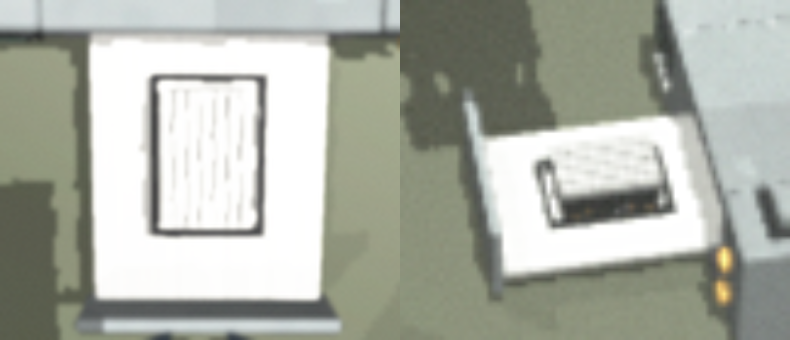

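The module lies inside the nest frame, fins up (both views). Next I'll go in front of the tray plate and down.

>>> send_rows --pt "-0.148 -0.02 0 0 0 0 -1" --pt "-0.148 -0.02 0 0 0 0 -1" --pt "-0.148 -0.02 0 0 0 0 -1" --pt "-0.148 -0.02 -0.1 0 0 0 -1" --pt "-0.148 -0.02 -0.2 0 0 0 -1" --pt "-0.148 -0.02 -0.3 0 0 0 -1" --pt "-0.148 -0.02 -0.392 0 0 0 -1" --pt "-0.148 -0.02 -0.392 0 0 0 -1" --pt "-0.148 -0.02 -0.392 0 0 0 -1" --pt "-0.148 -0.02 -0.392 0 0 0 -1"

```text
time_s: 12.7
ee_pos: [438.2, 0.6, 31.0]
ee_rot: [180.0, -0.3, 5.1]
force: [-0.6, -0.6, -0.1]
gripper_width: 0.6
gripper_force: 0.0
```

>>> send_rows --pt "0.008 0.0007 0 0 0 0 -1" --pt "0.016 0.0014 0 0 0 0 -1" --pt "0.024 0.0021 0 0 0 0 -1" --pt "0.032 0.0028 0 0 0 0 -1" --pt "0.038 0.0033 0 0 0 0 -1" --pt "0.044 0.0038 0 0 0 0 -1" --pt "0.05 0.0043 0 0 0 0 -1" --pt "0.056 0.0049 0 0 0 0 -1" --pt "0.064 0.0056 0 0 0 0 -1" --pt "0.072 0.0063 0 0 0 0 -1" --pt "0.08 0.007 0 0 0 0 -1" --pt "0.088 0.0077 0 0 0 0 -1" --pt "0.096 0.0084 0 0 0 0 -1" --pt "0.104 0.0091 0 0 0 0 -1" --pt "0.112 0.0098 0 0 0 0 -1" --pt "0.12 0.0105 0 0 0 0 -1" --pt "0.128 0.0112 0 0 0 0 -1" --pt "0.136 0.0119 0 0 0 0 -1" --pt "0.144 0.0126 0 0 0 0 -1" --pt "0.152 0.0133 0 0 0 0 -1"

```text
time_s: 15.2
ee_pos: [512.3, 7.3, 29.2]
ee_rot: [180.0, 0.0, 5.1]
force: [-2.0, -2.2, -1.6]
gripper_width: 0.5
gripper_force: 1.4
```

>>> send_rows --pt "0.008 0.0007 0 0 0 0 -1" --pt "0.016 0.0014 0 0 0 0 -1" --pt "0.024 0.0021 0 0 0 0 -1" --pt "0.032 0.0028 0 0 0 0 -1" --pt "0.04 0.0035 0 0 0 0 -1" --pt "0.048 0.0042 0 0 0 0 -1" --pt "0.054 0.0047 0 0 0 0 -1" --pt "0.06 0.0052 0 0 0 0 -1" --pt "0.064 0.0056 0 0 0 0 -1" --pt "0.064 0.0056 0 0 0 0 -1"

```text
time_s: 16.45
ee_pos: [544.5, 10.2, 29.3]
ee_rot: [-180.0, -0.0, 5.0]
force: [-1.1, -2.0, -1.7]
gripper_width: 0.3
gripper_force: 1.3
```

```bash
python3 - <<'E'
from mod import *
s=eyes.grab_frame("side");b=cv2.resize(s["pixels"][150:250,225:345],(600,500))
cv2.imwrite("pics/s4.png",b[...,::-1]);print(env.state()["force"])
E
```

```text
[-2.60293026 -1.6059107  -2.0975279 ]
```

View pics/s4.png

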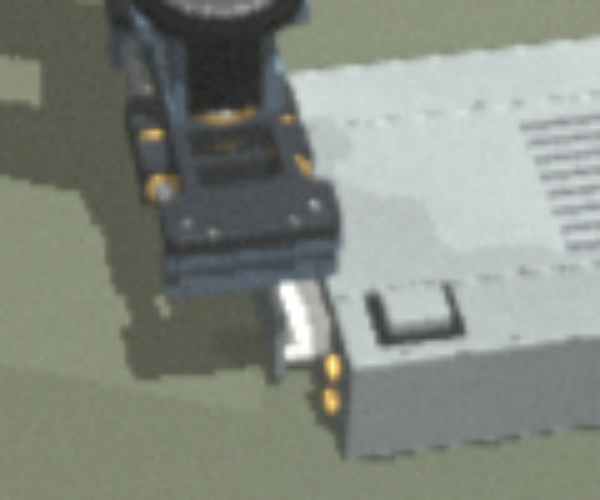

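Tray nearly in, plate about 25 mm ahead of the case. I'll go on slowly, watching the force.

>>> send_rows --pt "0.004 0.0003 0 0 0 0 -1" --pt "0.008 0.0007 0 0 0 0 -1" --pt "0.012 0.001 0 0 0 0 -1" --pt "0.014 0.0012 0 0 0 0 -1" --pt "0.016 0.0014 0 0 0 0 -1" --pt "0.016 0.0014 0 0 0 0 -1"

```text
time_s: 17.25
ee_pos: [551.0, 10.8, 29.3]
ee_rot: [-180.0, 0.1, 5.1]
force: [-6.2, -1.8, 3.0]
gripper_width: 0.5
gripper_force: 3.2
```

>>> send_rows --pt "0.002 0.0002 0 0 0 0 -1" --pt "0.004 0.0003 0 0 0 0 -1" --pt "0.004 0.0003 0 0 0 0 -1"

```text
time_s: 17.62
ee_pos: [552.7, 10.9, 29.3]
ee_rot: [-180.0, 0.2, 5.1]
force: [-6.4, -2.5, 3.5]
gripper_width: 0.3
gripper_force: 3.5
```

>>> send_rows --pt "0.002 0.0002 0 0 0 0 -1" --pt "0.004 0.0003 0 0 0 0 -1" --pt "0.004 0.0003 0 0 0 0 -1"

```text
time_s: 18.0
ee_pos: [556.5, 11.2, 29.3]
ee_rot: [-180.0, -0.0, 5.0]
force: [-3.4, -0.9, -0.8]
gripper_width: 0.4
gripper_force: 1.6
```

The force rose to 6.4 N and then fell to 3.4 N, which looks like the click. I'll back off straight and check.

>>> send_rows --pt "-0.004 -0.0003 0 0 0 0 -1" --pt "-0.008 -0.0007 0 0 0 0 -1" --pt "-0.012 -0.001 0 0 0 0 -1" --pt "-0.018 -0.0016 0 0 0 0 -1" --pt "-0.03 -0.0026 0 0 0 0 -1" --pt "-0.06 -0.005 0 0 0 0 -1" --pt "-0.1 -0.0087 0 0 0 0 -1" --pt "-0.15 -0.013 0 0 0 0 -1" --pt "-0.15 -0.013 0.1 0 0 0 -1" --pt "-0.15 -0.013 0.3 0 0 0 -1" --pt "-0.15 -0.013 0.36 0 0 0 -1" --pt "-0.15 -0.013 0.36 0 0 0 -1" --pt "-0.15 -0.013 0.36 0 0 0 -1" --pt "-0.15 -0.013 0.36 0 0 0 -1"

```text
time_s: 19.75
ee_pos: [479.7, 4.6, 207.4]
ee_rot: [-180.0, 0.2, 5.1]
force: [-0.0, -0.2, -0.4]
gripper_width: 0.4
gripper_force: 0.0
```

```bash
python3 - <<'E'
from mod import *
T=toolT();f=eyes.grab_frame("wrist");img=f["pixels"]
v,u=np.mgrid[0:420,0:560];P=bydepth(f,np.c_[u.ravel(),v.ravel()],T).reshape(420,560,3)
q=(P-[585.2,11.8,0])@np.array([[.9962,-.0872,0],[.0872,.9962,0],[0,0,1]]) # tester frame
strip=(abs(q[...,1])<30)&(f["depth"]>0)&(q[...,0]>-140)&(q[...,0]<10)&(v<215)
for x in range(-140,10,6):
    k=strip&(abs(q[...,0]-x)<3)
    if k.sum(): print(x,np.percentile(q[k][:,2],[10,50,90]).round(),img[k].mean(0).round())
print(T[:3,3].round(1))
E
```

```text
-140 [2. 3. 4.] [159. 164. 137.]
-134 [2. 3. 4.] [159. 164. 138.]
-128 [2. 3. 4.] [160. 164. 138.]
-122 [2. 3. 4.] [160. 165. 138.]
-116 [2. 3. 4.] [160. 165. 139.]
-110 [2. 3. 4.] [161. 166. 140.]
-104 [2. 3. 4.] [162. 167. 140.]
-98 [2. 3. 4.] [163. 168. 141.]
-92 [2. 3. 4.] [164. 170. 142.]
-86 [2. 3. 3.] [165. 171. 142.]
-80 [2. 3. 4.] [166. 172. 144.]
-74 [2. 3. 4.] [167. 173. 145.]
-68 [2. 3. 4.] [168. 174. 146.]
-62 [2. 3. 4.] [169. 175. 147.]
-56 [2. 3. 4.] [171. 175. 149.]
-50 [2. 3. 4.] [172. 177. 150.]
-44 [2. 3. 4.] [173. 178. 151.]
-38 [2. 3. 4.] [174. 179. 152.]
-32 [2. 3. 4.] [176. 180. 154.]
-26 [2. 3. 4.] [177. 181. 154.]
-20 [ 2.  3. 53.] [121. 125. 113.]
-14 [55. 56. 57.] [219. 224. 223.]
-8 [22. 23. 24.] [255. 255. 255.]
-2 [22. 24. 68.] [211. 211. 209.]
4 [23. 71. 72.] [210. 214. 212.]
[479.7   4.6 207.4]
```

The plate's outer face sits about 18 mm in front of the case with the arm clear of it, so the tray is latched home. Handing in.

```bash
python3 -c "
from workcell import env
print(env.job_done())"
```

```text
the job is handed in; nothing more can be done
None
```

I pressed the release key, laid the power module flat in the nest with its fins up, and pushed the tray in. It clicked and stayed home with the arm clear, and I handed the job in at about 20 s of the 67 s; the judge gave no verdict. The highest force reading I saw was about 8 N.

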